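# Swing the gift carousel round to the ribboned box with its plug-in handle and hold it

### The job

Take the wooden turning handle out of its oak block and push its steel pin down through the brass eyelet on the rim of the gift carousel until the collar sits on the eyelet. With the handle, turn the carousel smoothly until the kraft box with the orange ribbon stands squarely behind the price card at the front of the stand; keep the gripper off the carousel and the gift boxes (only the handle may touch the carousel), let no box slip outward or topple, and leave the things lying about alone. The carousel runs freely, so finish while holding the handle in the eyelet and keep the carousel still there: do not let go.

Things in the scene. Friction and masses are not known exactly. Their poses are not given: they have to be found in the camera images.
- stand: fixed stand of the carousel: oak foot board (205x105x12 mm) with a steel column. Origin on the worktop under the platter's axis, z up; -x points to the front, where a white price card in an oak block (68 mm wide, top 62 mm above the worktop) stands on the board 150 mm from the axis. Above it turns the platter with four gift boxes, centres about 70 mm from the axis
- front_place (a point): point fixed on the stand, not turning: where the centre of the ribboned box's underside belongs, 70 mm from the platter's axis straight towards the price card, 66 mm above the worktop
- platter (a joint): angle (rad, growing counter-clockwise from above) of the round wooden platter, 224 mm in diameter, grey non-slip mat on top 66 mm above the worktop. It turns either way, several turns, almost freely (friction about 0.03 N m). At 0 the eyelet lies along the stand's +x axis, at angle a it is turned by a from there
- eyelet (a point): centre of the upper mouth of the brass eyelet on the platter's rim, 124 mm from the axis, 66 mm above the worktop; its round vertical hole is about 12.5 mm wide and goes right through the 14 mm high ring (outer diameter 27 mm), with open space below. It turns with the platter
- handle: turning handle, about 70 g, 128 mm long, upright; origin at the pin's tip, z up along it. From the tip: steel pin 10 mm in diameter, 34 mm long (first 8 mm taper from 5 mm); steel collar, 22 mm in diameter, to 38 mm; dark round wooden grip, 22 mm in diameter from 56 to 122 mm. Grip it about 104 mm up: the fingertips then stay above the boxes. The pin turns freely in the eyelet
- pin_tip (a point): tip of the handle's pin, on its axis (same as the handle's origin): 10 mm above the worktop while the handle stands in its block with the collar on the block's top, 32 mm above it when the pin is in the eyelet with the collar down
- handle_block: fixed oak block, 64x64x44 mm, with a 38 mm deep hole of about 12.6 mm in the middle of its top, in which the handle stands; origin at the centre of its underside
- ribbon_box: the box to bring to the front: light brown kraft gift box with an orange ribbon and bow, 67x67x54 mm over the bow (34 mm without it), loose on the platter; origin at the centre of its underside, z up
- plain_box_a: plain dark-brown gift box with a lid, 66x66x34 mm, loose on the platter; origin at the centre of its underside, z up
- plain_box_b: plain dark-brown gift box with a lid, 66x66x34 mm, loose on the platter; origin at the centre of its underside, z up
- plain_box_c: plain dark-brown gift box with a lid, 66x66x34 mm, loose on the platter; origin at the centre of its underside, z up
- sticker_roll: bystander: white roll of stickers, diameter 68 mm, 30 mm high, lying flat; origin at the centre of its underside
- stamp: bystander: rubber stamp with a red handle, 26x40x59 mm, standing; origin at the centre of its underside
- bar: bystander: chocolate bar in an orange wrapper, 36x95x9 mm, lying flat; origin at the centre of its underside
Things that resemble listed ones, but are neither listed nor needed, are in the scene too. Leave any turquoise look-alike of the plain_box_b alone.

How it is judged:
On the way, in this order (a step that is already met when the one before it is completed fails the run):
1. the pin is through the eyelet, the collar down on it (horizontal distance between pin_tip and eyelet below 0.006 m and z of pin_tip in the frame of eyelet below -0.029 m), for 0.2 s.
2. with the pin in the eyelet, the ribboned box has come to the front place behind the price card (all of step 1 and y of ribbon_box in the frame of stand between -0.01 and 0.01 m and x of ribbon_box in the frame of stand between -0.083 and -0.055 m), for 0.2 s.
At the end, for the whole second after the job is handed in: Pin through the eyelet (tip 29 mm or more below its mouth, within 6 mm of its axis) and held by the fingers (over 2 N); platter still; ribboned box within 10 mm sideways of the line to the card, 55 to 83 mm from the axis; all boxes upright on the platter within 83 mm of its axis (all of step 2 and contact force between the fingers and handle above 2 N and velocity of joint platter between -0.05 and 0.05 rad/s and horizontal distance between each of ribbon_box, plain_box_a, plain_box_b, plain_box_c and stand below 0.083 m and height (world z) of each of ribbon_box, plain_box_a, plain_box_b, plain_box_c above 0.06 m and angle between each of ribbon_box, plain_box_a, plain_box_b, plain_box_c's own z axis and vertical below 0.1 rad); the arm keeps its last pose, push and grip.
It fails at once if the gripper or arm touches the carousel or its stand (over 1 N) (contact force between any of the fingers, the arm and stand above 1 N).
It fails at once if the gripper or arm touches a gift box (over 0.5 N) (contact force between any of the fingers, the arm and ribbon_box above 0.5 N or contact force between any of the fingers, the arm and plain_box_a above 0.5 N or contact force between any of the fingers, the arm and plain_box_b above 0.5 N or contact force between any of the fingers, the arm and plain_box_c above 0.5 N).
It fails at once if a gift box slides outward on the platter (centre over 85 mm from the axis) or tips (horizontal distance between any of ribbon_box, plain_box_a, plain_box_b, plain_box_c and stand above 0.085 m or angle between any of ribbon_box, plain_box_a, plain_box_b, plain_box_c's own z axis and vertical above 0.3 rad).
It fails at once if a bystander is moved by more than 20 mm (distance of any of sticker_roll, stamp, bar from where it was at the start of the episode above 0.02 m).
It also fails if it takes over 61 s, if anything falls off the work surface, if the arm or the gripper's body presses on something with over 40 N, if the wrist force passes 120 N, or if a joint passes its speed limit or range.

### The arm

A 7-joint arm with a two-finger parallel gripper is mounted at the origin on a cart in front of the work surface, level with it; the furniture and walls round the work are solid. World frame = base frame: x ahead of the robot, y to its left, z up, the work surface at z = 0. Lengths are in m, angles in rad, forces in N, time in s.
With the tool pointing down it reaches from about 0.425 to 0.8 m from the base axis. Payload 8.3 kg.
Tool frame: the origin (TCP) lies midway between the tips of the shut fingers; the grasp point (between the pads) lies 19 mm behind it; z points along the fingers, y is the line along which they close (so a half turn about z gives the same grasp; the last joint's range is limited). The gripper opens to 85 mm and grips with 20 to 120 N. Pads are 22 mm wide; open, the fingers measure 114 mm over their backs; the gripper's body (76 mm by 85 mm) begins 54 mm behind the grasp point. The pads swing forward as they close: fully open they stand 13 mm farther back than shut.
Start: joints at [1.168, 0.383, 0.016, 1.37, -0.006, 1.388, -0.046], TCP at [0.208, -0.589, 0.231] pointing down, gripper open.
Joint ranges: [-2.95, 2.95], [-0.25, 2.06], [-1.52, 1.56], [0.18, 2.33], [-1.44, 4.58], [0.02, 2.06], [-3.01, 3.01]. Speed limits (rad/s): [2.39, 2.39, 3.01, 3.01, 3.14, 3.14, 3.14].

### API

Orientations are given as a 3x3 rotation matrix whose columns are the frame's x, y, z axes.
In Python, from station import env, cams gives the robot as it stands. The module is installed in compiled form; this text tells all that it offers.
- The arm moves only by the tool carry_out, never from a script. Its arguments are lists of equal length, an entry for each row: "translation": the shift along the tool's x, y, z in mm, a list of three; "twist": the turn, a rotation vector about the tool's x, y, z in degrees, a list of three; "jaw": the opening, from 0 (shut) to 1 (fully open). A call has 1 to 12 rows; each row shifts and turns the commanded pose from where the row before left it, along the tool's axes as they then stand; what a row does not reach is not made up. A row lasts 1/10 s, in which the tool goes at most 50 mm and 8.59 degrees, less where a joint would pass 70% of its speed; a pose out of reach is approached as far as the arm can. A call with a gripper value outside its range is refused whole. The fingers move at their own pace and stop on an object; "force" is the grip in N (left out, the last holds). Time passes only in rows, so rows that do not move let the fingers close. It gives the time, the measured TCP pose, the force, the opening and the grip force at its end, in the units of the state.
- env.observe(): the state, without advancing time (a new reading comes with each control period).
- cams.grab_frame(name): name is "scene" or "top"; returns a dict with "pixels" (400x640x3 uint8, blue, green, red), "intrinsics" (3x3 intrinsics, pixels), "view" (4x4, takes a point from world to camera coordinates). Camera axes: x right, y up, looking along -z (the intrinsics and any distortion apply to the point x, -y, -z); pixel columns grow to the right and rows downward; lengths in m; the calibration is good to about 2 mm. A picture is of the moment at which its call begins. There is no depth.
- env.sign_off(): hands the job in; it is judged then, once.
Trained networks look in a picture, given as the dict that the camera call returned (one of the last four; its "shot" number tells which), for a name from the list of things; names that differ only in an ending like _2 or _b are one class to them, and where a whole thing is asked for, a point or a joint stands for the part that bears it (a point fixed in the world has none). Each returns a list of dicts, best first, with "p" (0 to 1); they miss things now and then, are a little off and sometimes report something else, mostly with a low value. They report only what shows in the picture. A call takes as long as a camera call. They do not tell look-alikes from the thing itself.
- cams.look_for(label, picture): "bbox" ([left, top, right, bottom] in pixels, round what is visible of it).
- cams.spot_point(label, picture): "location" ([column, row] in pixels: a listed point, or the origin of a listed thing).
The state is a dict: "time": time; "joint_positions": joint angles; "qd": joint speeds; "tau": joint torques, N m; "eef_pos": TCP position; "orientation": TCP orientation; "ft_force": force on the tool from outside, world axes, zero at the start; "ft_torque": the same for the moment, N m; "finger_gap": finger opening in m; "grip_force": force on a finger pad.
Only numpy, scipy, OpenCV 4.12 (cv2) and the standard library are available. Lean on these libraries where they do the work, as an engineer would, in place of code of your own. Each camera call takes 0.05 s, during which the arm holds its last target. There are 200 camera calls.

## Working session

There is one attempt and no reset: what is moved stays moved. The work goes in short steps, Python scripts to look and compute and a tool call to move; the robot and the scene stay as the last step left them, time stands still between calls to the robot, and variables do not carry over. Pictures are saved under pics/ and viewed, at most 10 in all, crops included, and the job is handed in when it is done.

Besides the shell and the picture viewer there is one more tool, called as a command line: name --argument value ..., lists and objects as JSON in quotes. carry_out: Moves the arm, as the interface text tells. Its arguments: {"type":"object","properties":{"translation":{"type":"array"},"twist":{"type":"array"},"jaw":{"type":"array"},"force":{"type":"number"}},"required":["translation","twist","jaw"]}

```bash
mkdir -p pics; cat > h.py <<'E'
import numpy as np, cv2
from station import env, cams
def proj(f,P):
    V=np.array(f["view"]);K=np.array(f["intrinsics"]);c=V[:3,:3]@np.array(P,float)+V[:3,3]
    q=K@np.array([c[0],-c[1],-c[2]]);return q[:2]/q[2]
def ray(f,uv):
    V=np.array(f["view"]);K=np.array(f["intrinsics"]);d=np.linalg.inv(K)@np.array([uv[0],uv[1],1.]);d=np.array([d[0],-d[1],-d[2]])
    R=V[:3,:3];return -R.T@V[:3,3],R.T@d
def onz(f,uv,z):
    o,d=ray(f,uv);return o+d*(z-o[2])/d[2]
def tri(fs,uvs):
    A=np.zeros((3,3));b=np.zeros(3)
    for f,uv in zip(fs,uvs):
        o,d=ray(f,uv);d=d/np.linalg.norm(d);M=np.eye(3)-np.outer(d,d);A+=M;b+=M@o
    return np.linalg.solve(A,b)
E
python3 - <<'E'
from h import *
np.set_printoptions(precision=4,suppress=True)
for n in ["scene","top"]:
    f=cams.grab_frame(n);cv2.imwrite(f"pics/{n}0.png",f["pixels"]);print(n,[k for k in f],ray(f,(320,200)))
    for l in ["handle","handle_block","pin_tip","eyelet","stand","front_place","ribbon_box","plain_box_a","stamp","sticker_roll","bar"]:
        print(l,[(np.round(d["location"],1).tolist(),round(d["p"],2)) for d in cams.spot_point(l,f)][:6])
    print("bb",[(np.round(d["bbox"]).tolist(),round(d["p"],2)) for l in ["handle","eyelet","stand"] for d in cams.look_for(l,f)][:6])
s=env.observe();print(s)
E
```

```text
scene ['pixels', 'intrinsics', 'view', 'shot'] (array([0.1443, 0.5819, 0.831 ]), array([ 0.3688, -0.6283, -0.6854]))
handle [([260.0, 340.1], 0.6)]
handle_block [([261.1, 340.4], 0.67), ([291.0, 250.3], 0.33)]
pin_tip [([258.4, 340.3], 0.86)]
eyelet [([282.2, 202.8], 0.57)]
stand [([289.8, 249.2], 0.9), ([303.2, 245.8], 0.62)]
front_place [([302.4, 246.5], 0.7)]
ribbon_box [([297.4, 214.1], 0.71)]
plain_box_a [([316.8, 235.1], 0.94), ([346.3, 205.4], 0.84), ([267.7, 229.8], 0.79), ([284.0, 257.9], 0.67)]
stamp [([395.5, 172.5], 0.62)]
sticker_roll [([382.2, 194.3], 0.9)]
bar [([354.6, 174.6], 0.53)]
bb [([248.0, 309.0, 262.0, 340.0], 0.69), ([282.0, 196.0, 311.0, 226.0], 0.19), ([248.0, 203.0, 338.0, 301.0], 0.87)]
top ['pixels', 'intrinsics', 'view', 'shot'] (array([ 0.4267, -0.0855,  1.5181]), array([ 0.0739, -0.0006, -0.9973]))
handle [([204.5, 217.8], 0.56)]
handle_block [([207.5, 213.9], 0.62)]
pin_tip []
eyelet [([312.2, 167.9], 0.76)]
stand [([284.6, 194.4], 0.8)]
front_place [([268.8, 209.4], 0.79)]
ribbon_box [([298.8, 186.7], 0.89)]
plain_box_a [([356.8, 208.4], 0.96), ([25
[... 252 characters left out ...]
.0, 206.0, 220.0], 0.61), ([253.0, 163.0, 316.0, 230.0], 0.96), ([248.0, 161.0, 321.0, 242.0], 0.73)]
{'time': 1.5, 'joint_positions': array([ 1.168 ,  0.3834,  0.0164,  1.3701, -0.0063,  1.3882, -0.0465]), 'qd': array([-0.0004,  0.0005, -0.0005,  0.    ,  0.0008,  0.0004, -0.0007]), 'tau': array([ -0.0001, -62.7331,   0.8427, -37.2079,   0.0165,   0.0031,
         0.    ]), 'eef_pos': array([ 0.2084, -0.5892,  0.2313]), 'orientation': array([[ 0.9428,  0.3334,  0.    ],
       [ 0.3334, -0.9428,  0.0001],
       [ 0.0001, -0.0001, -1.    ]]), 'ft_force': array([ 0.1565,  0.6123, -0.7145]), 'ft_torque': array([-0.0307, -0.0497, -0.0078]), 'grip_force': 0.0, 'finger_gap': 0.08514771152204303}
```

```bash
python3 -c "
import cv2
a=cv2.imread('pics/top0.png')[130:280,170:430];cv2.imwrite('pics/topc.png',cv2.resize(a,None,fx=3,fy=3,interpolation=cv2.INTER_CUBIC))
a=cv2.imread('pics/scene0.png')[150:360,220:420];cv2.imwrite('pics/scenec.png',cv2.resize(a,None,fx=2.8,fy=2.8,interpolation=cv2.INTER_CUBIC))"
```

```text
(no output)
```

View pics/topc.png

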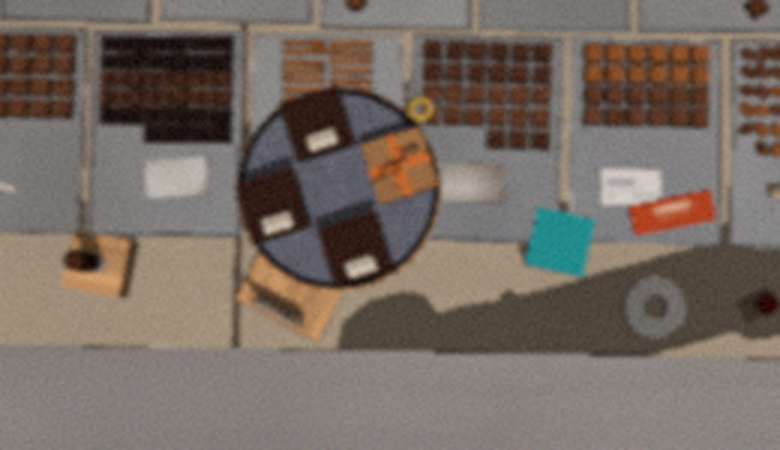

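View pics/scenec.png

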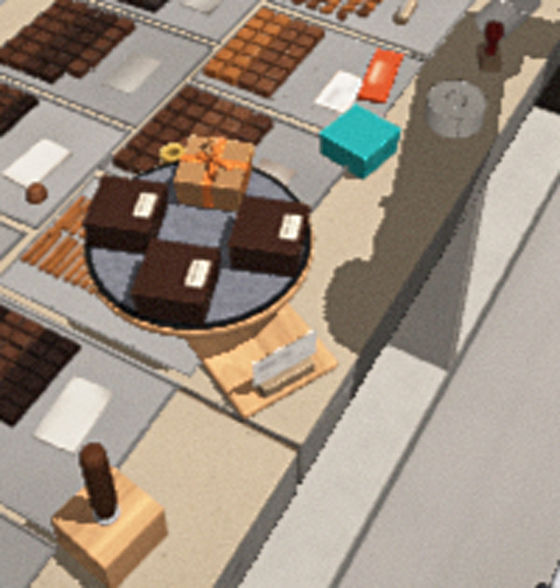

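```bash
cat >> h.py <<'E'
from scipy.optimize import minimize
def circ(c,r,z,n=72):
    a=np.linspace(0,2*np.pi,n,endpoint=False);return np.c_[c[0]+r*np.cos(a),c[1]+r*np.sin(a),np.full(n,z)]
def samp(img,pts):
    p=np.array(pts,np.float32);return cv2.remap(img,p[None,:,0].copy(),p[None,:,1].copy(),cv2.INTER_LINEAR)[0]
def hullmask(f,P,s=8,roi=None):
    x0,y0,x1,y1=roi;uv=np.array([(proj(f,p)-[x0,y0]+.5)*s for p in P],np.float32)
    m=np.zeros(((y1-y0)*s,(x1-x0)*s),np.uint8);cv2.fillConvexPoly(m,cv2.convexHull(uv).astype(np.int32),255)
    return cv2.resize(m,(x1-x0,y1-y0),interpolation=cv2.INTER_AREA)/255.
E
cat > m.py <<'E'
from h import *
np.set_printoptions(precision=4,suppress=True)
fs={}
for n in ["scene","top"]: fs[n]=cams.grab_frame(n)
import pickle;pickle.dump(fs,open("f0.pkl","wb"))
# platter: dark rim
def cost(c):
    t=0
    for n,f in fs.items():
        g=cv2.cvtColor(f["pixels"],cv2.COLOR_BGR2GRAY).astype(np.float32)
        o=samp(g,[proj(f,p) for p in circ(c,.1105,.066)]);q=samp(g,[proj(f,p) for p in circ(c,.120,.066)])
        t+=np.minimum(o,90).mean()-np.minimum(q,140).mean()
    return t
f=fs["top"];c0=onz(f,(170+339/3,130+187/3),.066)[:2];print("c0",c0)
best=min((cost(c0+[a,b]),a,b) for a in np.arange(-.012,.0121,.002) for b in np.arange(-.012,.0121,.002))
r=minimize(cost,c0+best[1:],method="Nelder-Mead",options=dict(initial_simplex=[c0+best[1:],c0+best[1:]+[.002,0],c0+best[1:]+[0,.002]]))
print("platter",r.x,best[0],r.fun)
# brass
uvs=[]
for n,f in fs.items():
    hsv=cv2.cvtColor(f["pixels"],cv2.COLOR_BGR2HSV).astype(int)
    m=((hsv[...,0]>18)&(hsv[...,0]<32)&(hsv[...,1]>110)&(hsv[...,2]>90)).astype(float)
    pred={"scene":(282,204),"top":(310,166)}[n];yy,xx=np.mgrid[:400,:640];m*=(np.hypot(xx-pred[0],yy-pred[1])<9)
    print(n,"brass",m.sum(),xs:=(m*xx).sum()/m.sum(),ys:=(m*yy).sum()/m.sum());uvs.append((xs,ys))
    print(onz(f,(xs,ys),.063 if n=="scene" else .065))
e=tri(fs.values(),uvs);print("eyelet",e,np.linalg.norm(e[:2]-r.x))
# handle top/axis
for n,f in fs.items():
    b={"scene":(240,300,275,345),"top":(185,205,215,230)}[n]
    print(n,cv2.cvtColor(f["pixels"],cv2.COLOR_BGR2GRAY)[b[1]:b[3]:2 if n=="scene" else 1,b[0]:b[2]])
E
python3 m.py
```

```text
c0 [0.5571 0.0342]
platter [0.561  0.0304] -118.013054 -118.18228912353516
scene brass 48.0 280.7916666666667 204.0
[ 0.6487 -0.0505  0.063 ]
top brass 39.0 309.35897435897436 166.12820512820514
[ 0.6446 -0.0498  0.065 ]
eyelet [ 0.6458 -0.0491  0.0654] 0.11621055094032552
scene [[226 228 226 226 230 229 228 229 231 227 229 229 232 215 185 169 168 171
  164 166 170 169 168 164 167 167 170 170 174 168 171 172 161 133 131]
 [229 229 229 228 228 228 229 230 228 229 231 234 208 174 173 167 165 165
  167 167 170 168 171 170 172 171 171 176 167 173 170 151 136 137 186]
 [227 229 229 227 229 227 230 228 231 231 234 195 174 169 166 170 165 165
  171 165 166 168 171 169 170 168 174 167 177 156 122 119 179 195 197]
 [229 229 229 229 226 229 229 232 232 216 182 168 169 171 172 170 171 169
  171 169 168 167 171 170 176 172 176 169 149 123 134 182 195 191 194]
 [232 234 232 229 229 228 230 231 204 178 166 116  85  87  85  97 159 176
  173 169 170 170 167 172 177 176 152 122 124 179 199 201 192 189 199]
 [159 147 150 194 220 227 223 191 165 104  66  56  66  65  69  61  65 119
  163 174 169 173 168
[... 4945 characters left out ...]
156 152 155 158 155 156
  160 162 164 161 169 165 157 119  78  68 101 132]
 [146 146 143 142 140 149 145 146 155 151 149 149 145 148 143 148 154 152
  153 154 157 156 161 156 146 106  71  73 113 136]
 [144 142 145 145 140 145 151 145 147 142 149 147 146 148 148 146 146 150
  145 147 147 151 152 149 132  94  59  78 109 138]
 [146 146 142 143 141 145 148 144 142 140 149 146 145 146 147 148 151 148
  149 146 142 147 146 143 117  79  57  78 117 134]
 [143 141 145 145 142 146 145 145 147 145 145 150 145 145 146 147 143 149
  145 149 148 150 146 145 119  87  83  97 126 145]
 [145 144 145 146 148 145 144 143 141 148 146 146 146 149 144 136 144 144
  143 140 145 145 145 142 132 122 115 127 140 147]]
```

```bash
cat > m2.py <<'E'
from h import *
import pickle,sys
np.set_printoptions(precision=4,suppress=True)
fs=pickle.load(open("f0.pkl","rb"))
G={n:cv2.cvtColor(f["pixels"],cv2.COLOR_BGR2GRAY).astype(np.float32) for n,f in fs.items()}
def hfit(names):
    rois={"scene":(240,300,275,338),"top":(185,205,215,230)}
    def c(x):
        t=0
        for n in names:
            b=rois[n];d=np.clip((115-G[n][b[1]:b[3],b[0]:b[2]])/70,0,1) if n=="scene" else np.clip((85-G[n][b[1]:b[3],b[0]:b[2]])/35,0,1)
            P=np.r_[circ(x,.011,.066,24),circ(x,.011,.132,24),circ(x,.007,.138,24)]
            m=hullmask(fs[n],P,8,b);t+=((m-d)**2).sum()
        return t
    x0=np.array([0.49,0.3]) if 0 else onz(fs["top"],(199,216),.105)[:2]
    g=min((c(x0+[a,b]),a,b) for a in np.arange(-.02,.021,.004) for b in np.arange(-.02,.021,.004));x0=x0+g[1:]
    r=minimize(c,x0,method="Nelder-Mead",options=dict(initial_simplex=[x0,x0+[.003,0],x0+[0,.003]],xatol=1e-4));return r.x,r.fun
for k in (["scene"],["top"],["scene","top"]): print("handle",k,*hfit(k))
def pcost(c,names,R=.112):
    t=0
    for n in names:
        d=[samp(G[n],[proj(fs[n],p) for p in circ(c,r,.066)]) for r in (R-.003,R+.010)]
        t+=np.minimum(d[0],90).mean()-np.minimum(d[1],140).mean()
    return t
for k in (["scene"],["top"],["scene","top"]):
    g=min((pcost((a,b),k),a,b) for a in np.arange(.54,.58,.001) for b in np.arange(.015,.05,.001));print("platter",k,g)
# eyelet: yellowness map b-channel vs ring projection
for n,f in fs.items():
    u=(proj(f,(.646,-.05,.065))+.5).astype(int);h=cv2.cvtColor(f["pixels"],cv2.COLOR_BGR2HSV)
    L=cv2.cvtColor(f["pixels"],cv2.COLOR_BGR2LAB)[...,2]
    print(n,u);print(L[u[1]-8:u[1]+9,u[0]-8:u[0]+9])
out=[]
for n,o in (("top",(170,130,3,260,150)),):pass
a=fs["top"]["pixels"][150:245,235:335];s=fs["scene"]["pixels"][185:305,235:345]
a=cv2.resize(a,None,fx=4,fy=4,interpolation=cv2.INTER_CUBIC);s=cv2.resize(s,None,fx=3.3,fy=3.3,interpolation=cv2.INTER_CUBIC)
H=max(a.shape[0],s.shape[0]);im=np.zeros((H,a.shape[1]+s.shape[1],3),np.uint8);im[:a.shape[0],:a.shape[1]]=a;im[:s.shape[0],a.shape[1]:]=s
cv2.imwrite("pics/crop1.png",im)
E
python3 m2.py
```

```text
handle ['scene'] [0.4696 0.3048] 31.83843615644602
handle ['top'] [0.4743 0.2999] 19.93846890973725
handle ['scene', 'top'] [0.4719 0.3032] 69.66798011611648
platter ['scene'] (np.float32(-66.94392), np.float64(0.561), np.float64(0.032000000000000015))
platter ['top'] (np.float32(-56.669495), np.float64(0.5630000000000001), np.float64(0.03500000000000002))
platter ['scene', 'top'] (np.float32(-122.56185), np.float64(0.561), np.float64(0.032000000000000015))
scene [281 204]
[[147 146 147 145 138 140 144 146 143 142 141 140 143 139 139 145 152]
 [148 146 144 141 140 144 146 148 147 144 144 141 141 142 144 149 153]
 [141 140 141 142 146 146 147 149 145 145 143 142 140 141 145 154 156]
 [137 138 141 140 144 147 145 145 145 143 139 140 149 152 152 163 164]
 [141 141 143 139 140 140 139 146 146 146 144 147 152 153 157 164 163]
 [141 144 147 147 144 143 147 163 173 174 173 161 150 151 162 164 165]
 [145 148 146 146 149 162 178 182 180 181 182 182 165 156 163 165 165]
 [150 144 145 147 162 177 185 176 170 164 167 181 183 169 163 165 163]
 [146 146 146 147 165 182 177 170 164 158 162 179 178 
[... 1107 characters left out ...]
134 135 143 160 165 155 140 137 154 164 161 152 141 135 132]
 [129 132 138 137 148 161 162 148 131 132 150 163 165 155 145 137 135]
 [125 127 132 139 149 163 165 154 143 144 158 169 165 156 144 136 134]
 [125 124 124 131 144 156 166 165 164 165 171 171 164 153 142 136 134]
 [123 120 126 126 132 145 155 166 171 170 170 165 154 149 140 135 132]
 [122 125 125 124 130 131 145 154 158 157 154 147 143 139 137 134 130]
 [124 123 123 124 124 126 133 140 143 138 135 131 129 134 130 132 129]
 [124 124 125 127 129 137 143 145 142 137 130 129 129 131 129 128 130]
 [130 132 137 140 143 147 154 157 151 143 133 129 126 128 128 127 128]
 [147 147 148 153 154 157 159 158 156 149 138 131 129 127 128 130 129]]
```

View pics/crop1.png

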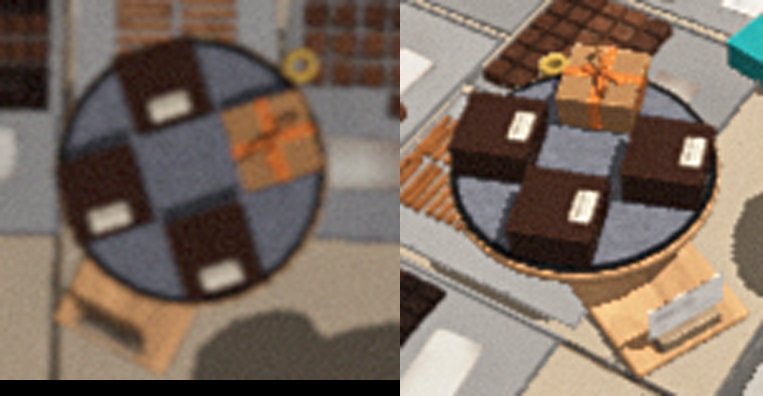

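```bash
cat > m3.py <<'E'
from h import *
import pickle
np.set_printoptions(precision=4,suppress=True)
fs=pickle.load(open("f0.pkl","rb"));T,S=fs["top"],fs["scene"]
print("block top:",onz(T,(203,218.3),.044),"scene:",onz(S,(258.9,335.4),.044))
for p in (.4696,.3048),(.4743,.2999),(.472,.302):print(p,proj(T,(*p,.138)),proj(T,(*p,.066)),proj(S,(*p,.138)),proj(S,(*p,.05)))
print("platter centre T",onz(T,(283.2,192.2),.066))
L=lambda u,v:(235+u/4,150+v/4);C=lambda u,v:(235+(u-400)/3.3,185+v/3.3)
print("board corners T",[onz(T,L(*q),.012)[:2] for q in((56,318),(168,372))],"S",[onz(S,C(*q),.012)[:2] for q in((648,378),(747,313),(585,312))])
print("card bottom S z.012->block top?",[onz(S,C(*q),.062)[:2] for q in((650,305),(722,272))])
print("front_place T,S",onz(T,(268.8,209.4),.066)[:2],onz(S,(302.4,246.5),.066)[:2])
print("stand",onz(T,(284.6,194.4),0)[:2],onz(S,(289.8,249.2),0)[:2])
print("ribbon T top face centre",onz(T,L(273,140),.1)[:2],"S",onz(S,C(604,76),.1)[:2],"net",onz(T,(298.8,186.7),.066)[:2],onz(S,(297.4,214.1),.066)[:2])
for q in((259.8,197.5),(275.8,172.6),(289.6,215.2)):print("plainT",onz(T,q,.066)[:2])
for q in((316.8,235.1),(267.7,229.8),(284,257.9)):print("plainS",onz(S,q,.066)[:2])
print("eyelet",onz(T,(309.7,166.1),.066)[:2],onz(S,(281.5,203.7),.064)[:2])
E
python3 m3.py
```

```text
block top: [0.4689 0.2972 0.044 ] scene: [0.4664 0.3056 0.044 ]
(0.4696, 0.3048) [192.6884 217.0128] [198.9307 217.8136] [252.3413 312.3408] [257.6013 333.1174]
(0.4743, 0.2999) [194.3333 215.5153] [200.4931 216.3898] [251.9653 309.4651] [257.2234 330.3362]
(0.472, 0.302) [193.6249 216.2497] [199.8203 217.0881] [252.2375 310.7554] [257.4888 331.5845]
platter centre T [0.5576 0.0336 0.066 ]
board corners T [array([0.435 , 0.1498]), array([0.3916, 0.0548])] S [array([0.426 , 0.1545]), array([0.389 , 0.0659]), array([0.4996, 0.1283])]
card bottom S z.012->block top? [array([0.4396, 0.1269]), array([0.4078, 0.074 ])]
front_place T,S [0.5008 0.079 ] [0.5071 0.0568]
stand [0.5561 0.034 ] [0.564  0.0375]
ribbon T top face centre [ 0.5786 -0.0324] S [ 0.5769 -0.0286] net [ 0.5764 -0.0168] [ 0.5824 -0.0371]
plainT [0.539  0.1092]
plainT [0.6213 0.0592]
plainT [0.4832 0.0111]
plainS [0.4945 0.004 ]
plainS [0.6204 0.0538]
plainS [0.5279 0.1119]
eyelet [ 0.6446 -0.051 ] [ 0.6469 -0.0518]
```

carry_out --translation '[[20,-16,0],[36,-30,0],[36,-30,0],[36,-30,0],[36,-30,0],[36,-30,0],[36,-30,0],[36,-30,0],[36,-30,0],[36,-30,0],[36,-30,0],[36,-30,0]]' --twist '[[0,0,0],[0,0,0],[0,0,0],[0,0,0],[0,0,0],[0,0,0],[0,0,0],[0,0,0],[0,0,0],[0,0,0],[0,0,0],[0,0,0]]' --jaw '[1,1,1,1,1,1,1,1,1,1,1,1]'

```text
time: 2.8
eef_pos: [0.4859, -0.1227, 0.2317]
orientation: [[0.943, 0.333, 0.001], [0.333, -0.943, -0.0], [0.001, 0.001, -1.0]]
ft_force: [0.8, -0.6, -0.8]
finger_gap: 0.0854
grip_force: 0.0
```

carry_out --translation '[[14.4,-45.2,0],[14.4,-45.2,0],[14.4,-45.2,0],[14.4,-45.2,0],[14.4,-45.2,0],[14.4,-45.2,0],[14.4,-45.2,0],[14.4,-45.2,0],[14.4,-45.2,0],[0,0,0],[0,0,0],[0,0,0]]' --twist '[[0,0,0],[0,0,0],[0,0,0],[0,0,0],[0,0,0],[0,0,0],[0,0,0],[0,0,0],[0,0,0],[0,0,-8.5],[0,0,-8.5],[0,0,-8.5]]' --jaw '[1,1,1,1,1,1,1,1,1,1,1,1]'

```text
time: 4.0
eef_pos: [0.4716, 0.303, 0.2312]
orientation: [[0.702, 0.712, -0.0], [0.712, -0.702, 0.0], [-0.0, -0.0, -1.0]]
ft_force: [0.1, -0.4, -0.2]
finger_gap: 0.0853
grip_force: 0.0
```

```bash
python3 - <<'E'
from h import *
T=cams.grab_frame("top");S=cams.grab_frame("scene")
a=cv2.resize(T["pixels"][180:260,160:240],None,fx=5,fy=5,interpolation=cv2.INTER_CUBIC);s=cv2.resize(S["pixels"][255:355,205:305],None,fx=4,fy=4,interpolation=cv2.INTER_CUBIC)
cv2.imwrite("pics/hov.png",np.hstack([a,s]));p=env.observe()["eef_pos"]
print(p,proj(T,p),proj(S,p),proj(S,[p[0],p[1],.138]),proj(S,[p[0],p[1],.05]))
E
```

```text
[0.47181427 0.30244673 0.23127492] [184.41566408 215.08675791] [245.60767867 284.94946718] [252.17696121 310.9647375 ] [257.43488967 331.78686374]
```

View pics/hov.png

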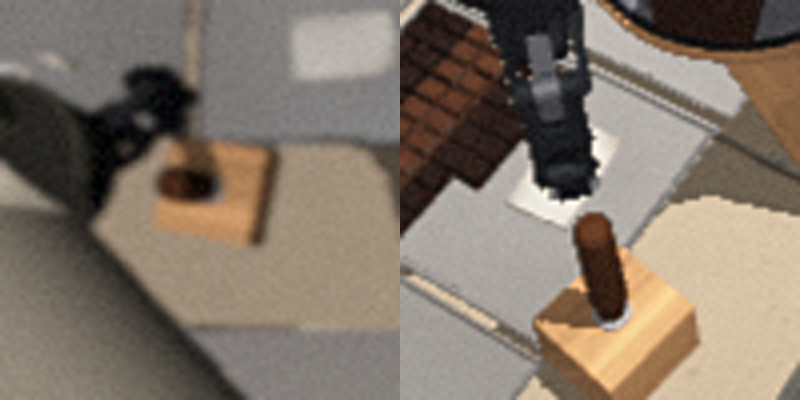

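```bash
python3 - <<'E'
from h import *
import pickle
fs=pickle.load(open("f0.pkl","rb"));T,S=fs["top"],fs["scene"]
print(onz(S,(258.2,334.5),.046),onz(S,(254,310.5),.135),onz(T,(202.6,217.2),.048),onz(T,(196,217),.115))
E
```

```text
[0.46814926 0.30535409 0.046     ] [0.47062648 0.29850115 0.135     ] [0.47235461 0.29765542 0.048     ] [0.47053699 0.3009174  0.115     ]
```

carry_out --translation '[[-2,0,20],[0,0,35],[0,0,35],[0,0,30],[0,0,16],[0,0,0],[0,0,0],[0,0,0],[0,0,0],[0,0,0],[0,0,0],[0,0,0]]' --twist '[[0,0,0],[0,0,0],[0,0,0],[0,0,0],[0,0,0],[0,0,0],[0,0,0],[0,0,0],[0,0,0],[0,0,0],[0,0,0],[0,0,0]]' --jaw '[1,1,1,1,1,0.45,0.3,0.1,0,0,0,0]' --force 50

```text
time: 5.3
eef_pos: [0.4711, 0.3016, 0.0968]
orientation: [[0.708, 0.707, 0.002], [0.707, -0.708, 0.001], [0.002, 0.001, -1.0]]
ft_force: [-0.5, 0.2, 6.4]
finger_gap: 0.0203
grip_force: 48.8
```

carry_out --translation '[[0,0,-5],[0,0,-10],[0,0,-15],[0,0,-20],[0,0,-25],[0,0,-25],[0,0,-25],[0,0,-20],[0,0,-5],[0,0,0]]' --twist '[[0,0,0],[0,0,0],[0,0,0],[0,0,0],[0,0,0],[0,0,0],[0,0,0],[0,0,0],[0,0,0],[0,0,0]]' --jaw '[0,0,0,0,0,0,0,0,0,0]'

```text
time: 6.3
eef_pos: [0.4705, 0.3013, 0.2465]
orientation: [[0.707, 0.707, 0.002], [0.707, -0.707, 0.001], [0.002, 0.001, -1.0]]
ft_force: [-0.0, -1.2, -1.0]
finger_gap: 0.0209
grip_force: 48.9
```

carry_out --translation '[[-6,17,0],[-12,36,0],[-13,39,0],[-13,39,0],[-13,39,0],[-13,39,0],[-13,39,0],[-13,39,0],[-13,39,0],[-10,29,0],[-6,17.8,0],[0,0,0]]' --twist '[[0,0,0],[0,0,0],[0,0,0],[0,0,0],[0,0,0],[0,0,0],[0,0,0],[0,0,0],[0,0,0],[0,0,0],[0,0,0],[0,0,0]]' --jaw '[0,0,0,0,0,0,0,0,0,0,0,0]'

```text
time: 7.5
eef_pos: [0.6455, -0.0545, 0.2434]
orientation: [[0.711, 0.704, -0.003], [0.704, -0.711, -0.001], [-0.002, -0.001, -1.0]]
ft_force: [-0.5, 0.3, -0.3]
finger_gap: 0.0207
grip_force: 49.0
```

carry_out --translation '[[0,0,0],[0,0,0],[0,0,0],[0,0,0],[0,0,0],[0,0,0],[0,0,0],[0,0,0],[0,0,0],[0,0,0],[0,0,0],[0,0,0]]' --twist '[[0,0,-5],[0,0,-8.5],[0,0,-8.5],[0,0,-8.5],[0,0,-8.5],[0,0,-8.5],[0,0,-8.5],[0,0,-8.5],[0,0,-8.5],[0,0,-8.5],[0,0,-8.5],[0,0,-1]]' --jaw '[0,0,0,0,0,0,0,0,0,0,0,0]'

```text
time: 8.7
eef_pos: [0.6449, -0.0489, 0.2451]
orientation: [[-0.723, 0.691, -0.001], [0.691, 0.723, 0.001], [0.001, 0.0, -1.0]]
ft_force: [-0.0, -0.4, -0.7]
finger_gap: 0.0208
grip_force: 48.9
```

```bash
python3 - <<'E'
from h import *
import pickle
np.set_printoptions(precision=4,suppress=True)
T=cams.grab_frame("top");S=cams.grab_frame("scene");pickle.dump((T,S),open("f1.pkl","wb"))
a=cv2.resize(T["pixels"][130:210,270:350],None,fx=5,fy=5,interpolation=cv2.INTER_CUBIC);s=cv2.resize(S["pixels"][140:240,230:330],None,fx=4,fy=4,interpolation=cv2.INTER_CUBIC)
cv2.imwrite("pics/hov2.png",np.hstack([a,s]));st=env.observe();p=st["eef_pos"]
print(p,st["orientation"],st["joint_positions"])
for z in(.1,.16,.194,.2): print(z,proj(T,[p[0],p[1],z]),proj(S,[p[0],p[1],z]))
for l in("eyelet","pin_tip"):
  for f in(T,S): print(l,[(np.round(d["location"],1),round(d["p"],2)) for d in cams.spot_point(l,f)])
E
```

```text
[ 0.6451 -0.0496  0.2452] [[-0.718   0.696  -0.0005]
 [ 0.696   0.718   0.0008]
 [ 0.0009  0.0002 -1.    ]] [ 0.5853  0.5734 -0.8967  1.2459  0.4375  1.5183  0.5511]
0.1 [309.0636 164.3501] [280.6425 195.2725]
0.16 [308.6238 161.3437] [278.904  179.1443]
0.194 [308.3572 159.5207] [277.855  169.4119]
0.2 [308.3087 159.1893] [277.6647 167.6468]
eyelet []
eyelet [(array([280.1, 203.7]), 0.95), (array([297.4, 214.6]), 0.49)]
pin_tip []
pin_tip [(array([279. , 180.2]), 0.54)]
```

View pics/hov2.png

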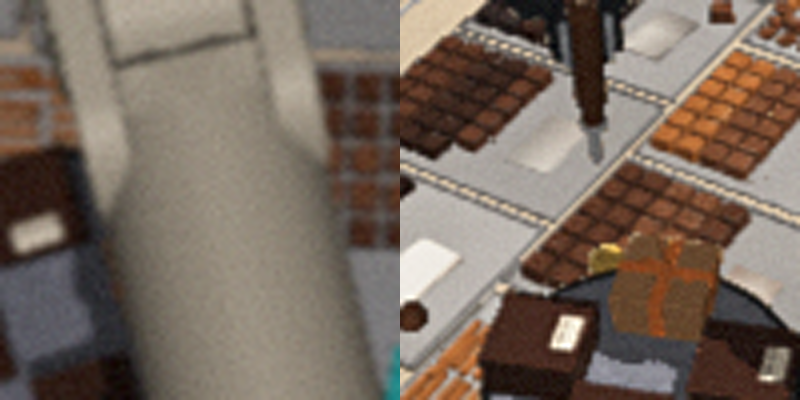

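```bash
python3 - <<'E'
from h import *
import pickle
np.set_printoptions(precision=4,suppress=True)
T,S=pickle.load(open("f1.pkl","rb"));f=pickle.load(open("f0.pkl","rb"))
for q in((281,203.7),(280.1,203.7),(281.5,203.5)): print(onz(S,q,.066))
print(onz(S,(279.3,180.5),.158), onz(T,(309.6,166.1),.066))
L=cv2.cvtColor(f["scene"]["pixels"],cv2.COLOR_BGR2LAB)[...,2].astype(float)
b=(270,192,286,212);A=L[b[1]:b[3],b[0]:b[2]]
W=np.ones_like(A)
# ring fit: brass ~182, hole/background ~145; exclude box pixels (right-lower)
hs=cv2.cvtColor(f["scene"]["pixels"],cv2.COLOR_BGR2HSV)[b[1]:b[3],b[0]:b[2]].astype(int)
W[12:,11:]=0; W[:12,14:]=0
D=np.clip((A-147)/33,0,1)
def c(x):
    o=hullmask(S,circ(x,.0135,.066,32),8,b);i=hullmask(S,circ(x,.00625,.066,32),8,b)
    return (W*(o-.6*i-D)**2).sum()
r=min((c((.646+a,-.051+d)),a,d) for a in np.arange(-.012,.012,.001) for d in np.arange(-.012,.012,.001));print("ringfit",r, .646+r[1],-.051+r[2],proj(S,(.646+r[1],-.051+r[2],.066)))
E
```

```text
[ 0.6469 -0.0494  0.066 ]
[ 0.6492 -0.0481  0.066 ]
[ 0.6461 -0.0508  0.066 ]
[ 0.6423 -0.0473  0.158 ] [ 0.6446 -0.0506  0.066 ]
ringfit (np.float64(0.5454189227919332), np.float64(-0.0009999999999999905), np.float64(0.002000000000000012)) 0.645 -0.04899999999999999 [281.4639 204.0031]
```

carry_out --translation '[[0,0,15],[0,0,25],[0,0,20],[0,0,12],[0,0,6],[0,0,0],[0,0,0],[0,0,0]]' --twist '[[0,0,0],[0,0,0],[0,0,0],[0,0,0],[0,0,0],[0,0,0],[0,0,0],[0,0,0]]' --jaw '[0,0,0,0,0,0,0,0]'

```text
time: 9.8
eef_pos: [0.646, -0.0509, 0.1684]
orientation: [[-0.719, 0.695, 0.002], [0.695, 0.719, 0.0], [-0.001, 0.001, -1.0]]
ft_force: [0.2, -0.5, 0.2]
finger_gap: 0.0209
grip_force: 48.9
```

```bash
cat > look.py <<'E'
from h import *
import pickle,sys
np.set_printoptions(precision=4,suppress=True)
S=cams.grab_frame("scene");pickle.dump(S,open("f2.pkl","wb"))
s=cv2.resize(S["pixels"][165:220,250:320],None,fx=10,fy=10,interpolation=cv2.INTER_CUBIC)
cv2.imwrite(sys.argv[1],s);st=env.observe();p=st["eef_pos"]
print(p,st["orientation"][:,2],st["joint_positions"],st["ft_force"])
for z in(.066,.078,.110,.114): print(z,proj(S,[p[0],p[1],z]))
E
python3 look.py pics/near.png
```

```text
[ 0.646  -0.051   0.1684] [ 0.0016  0.     -1.    ] [ 0.5962  0.6169 -0.8769  1.3638  0.471   1.3735  0.5242] [ 0.2475  0.6173 -1.1051]
0.066 [281.5684 203.488 ]
0.078 [281.2464 200.4976]
0.11 [280.363  192.2942]
0.114 [280.25   191.2447]
```

View pics/near.png

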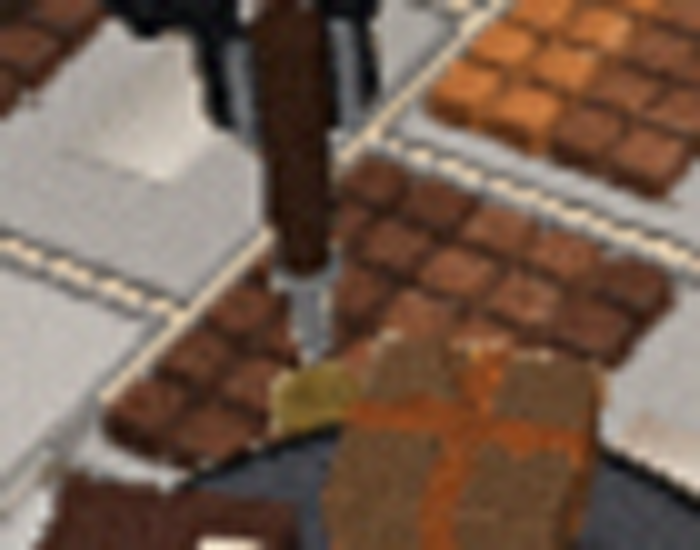

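carry_out --translation '[[0.8,1.3,3],[0,0,4],[0,0,4],[0,0,2],[0,0,2],[0,0,2],[0,0,2],[0,0,2],[0,0,0]]' --twist '[[0,0,0],[0,0,0],[0,0,0],[0,0,0],[0,0,0],[0,0,0],[0,0,0],[0,0,0],[0,0,0]]' --jaw '[0,0,0,0,0,0,0,0,0]'

```text
time: 10.75
eef_pos: [0.6462, -0.0503, 0.1464]
orientation: [[-0.719, 0.696, 0.001], [0.696, 0.719, -0.001], [-0.001, 0.0, -1.0]]
ft_force: [2.0, -2.3, 0.7]
finger_gap: 0.0208
grip_force: 49.0
```

carry_out --translation '[[-0.8,0,1],[0,0,2],[0,0,2],[0,0,2],[0,0,2],[0,0,2],[0,0,0]]' --twist '[[0,0,0],[0,0,0],[0,0,0],[0,0,0],[0,0,0],[0,0,0],[0,0,0]]' --jaw '[0,0,0,0,0,0,0]'

```text
time: 11.45
eef_pos: [0.6464, -0.0505, 0.135]
orientation: [[-0.719, 0.695, -0.0], [0.695, 0.719, -0.0], [-0.0, -0.0, -1.0]]
ft_force: [4.4, -3.2, 0.5]
finger_gap: 0.0209
grip_force: 49.1
```

carry_out --translation '[[-1,0,1],[-0.5,0,2],[0,0,2],[0,0,2],[0,0,2],[0,0,1],[0,0,0]]' --twist '[[0,0,0],[0,0,0],[0,0,0],[0,0,0],[0,0,0],[0,0,0],[0,0,0]]' --jaw '[0,0,0,0,0,0,0]'

```text
time: 12.15
eef_pos: [0.6472, -0.0511, 0.1249]
orientation: [[-0.719, 0.695, -0.001], [0.695, 0.719, 0.0], [0.001, -0.0, -1.0]]
ft_force: [2.6, -2.3, -2.4]
finger_gap: 0.0208
grip_force: 48.9
```

carry_out --translation '[[-0.6,0,2],[-0.4,0,2],[0,0,1],[0,0,1],[0,0,1],[0,0,0]]' --twist '[[0,0,0],[0,0,0],[0,0,0],[0,0,0],[0,0,0],[0,0,0]]' --jaw '[0,0,0,0,0,0]'

```text
time: 12.75
eef_pos: [0.6483, -0.0513, 0.1188]
orientation: [[-0.719, 0.695, 0.001], [0.695, 0.719, 0.001], [-0.0, 0.001, -1.0]]
ft_force: [-0.9, 0.8, 2.3]
finger_gap: 0.0207
grip_force: 49.3
```

carry_out --translation '[[0,0,1],[0,0,1],[0,0,0]]' --twist '[[0,0,0],[0,0,0],[0,0,0]]' --jaw '[0,0,0]'

```text
time: 13.05
eef_pos: [0.6493, -0.0507, 0.1187]
orientation: [[-0.72, 0.694, 0.003], [0.694, 0.72, 0.001], [-0.002, 0.003, -1.0]]
ft_force: [-2.3, 1.7, 13.1]
finger_gap: 0.0204
grip_force: 50.3
```

```bash
python3 look.py pics/in.png
```

```text
[ 0.6493 -0.0507  0.1187] [ 0.0034  0.0009 -1.    ] [ 0.5884  0.6608 -0.8563  1.4161  0.5035  1.2879  0.5024] [-2.118   1.9789 11.7951]
0.066 [280.5826 203.1559]
0.078 [280.2533 200.1657]
0.11 [279.3501 191.9635]
0.114 [279.2345 190.9141]
```

View pics/in.png

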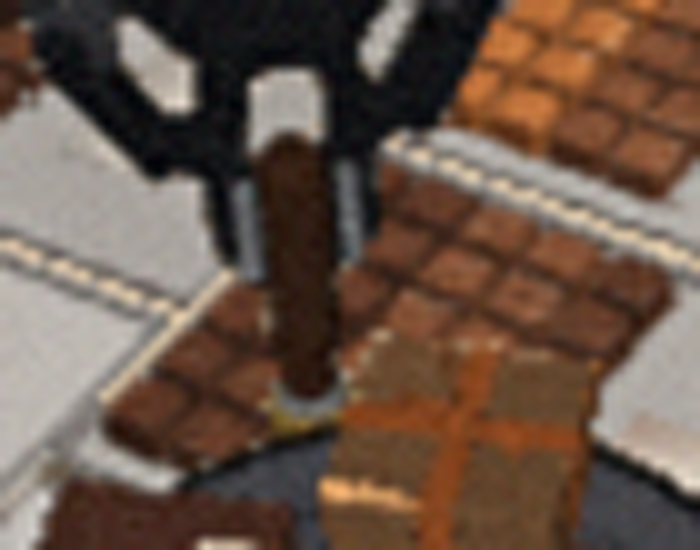

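carry_out --translation '[[0.4,0,-0.6],[0,-2.2,0],[0,-4.3,0],[0,-6.5,0],[0.1,-8.65,0],[0.1,-8.65,0],[0.1,-8.65,0],[0.1,-8.65,0],[0,-6.5,0],[0,-4.3,0],[0,-2.2,0],[0,0,0]]' --twist '[[0,0,0],[0,0,1],[0,0,2],[0,0,3],[0,0,4],[0,0,4],[0,0,4],[0,0,4],[0,0,3],[0,0,2],[0,0,1],[0,0,0]]' --jaw '[0,0,0,0,0,0,0,0,0,0,0,0]'

```text
time: 14.3
eef_pos: [0.5984, -0.0831, 0.1187]
orientation: [[-0.309, 0.951, 0.003], [0.951, 0.309, 0.001], [0.0, 0.003, -1.0]]
ft_force: [-1.7, 2.6, 9.5]
finger_gap: 0.021
grip_force: 50.1
```

carry_out --translation '[[0.3,-2.2,0],[0,-4.3,0],[0,-6.5,0],[0.1,-8.65,0],[0.1,-8.65,0],[0.1,-8.65,0],[0.1,-8.65,0],[0.1,-8.65,0],[0,-6.5,0],[0,-4.3,0],[0,-2.2,0],[0,0,0]]' --twist '[[0,0,1],[0,0,2],[0,0,3],[0,0,4],[0,0,4],[0,0,4],[0,0,4],[0,0,4],[0,0,3],[0,0,2],[0,0,1],[0,0,0]]' --jaw '[0,0,0,0,0,0,0,0,0,0,0,0]'

```text
time: 15.5
eef_pos: [0.5307, -0.0866, 0.1186]
orientation: [[0.242, 0.97, 0.004], [0.97, -0.242, 0.001], [0.002, 0.004, -1.0]]
ft_force: [1.3, 4.1, 8.6]
finger_gap: 0.0204
grip_force: 50.0
```

```bash
python3 -c "
from h import *
print(env.observe()['joint_positions'])"
```

```text
[ 0.69154391  0.36629552 -0.71822273  1.74216467  0.26315624  1.1280072
 -0.35090134]
```

carry_out --translation '[[0.4,-2.2,0],[0.1,-4.3,0],[0,-6.5,0],[0.1,-8.65,0],[0.1,-8.65,0],[0.1,-8.65,0],[0.1,-8.65,0],[0.1,-8.65,0],[0,-6.5,0],[0,-4.3,0],[0,-2.2,0],[0,0,0]]' --twist '[[0,0,1],[0,0,2],[0,0,3],[0,0,4],[0,0,4],[0,0,4],[0,0,4],[0,0,4],[0,0,3],[0,0,2],[0,0,1],[0,0,0]]' --jaw '[0,0,0,0,0,0,0,0,0,0,0,0]'

```text
time: 16.7
eef_pos: [0.4712, -0.0538, 0.1186]
orientation: [[0.719, 0.695, 0.004], [0.695, -0.719, -0.0], [0.003, 0.003, -1.0]]
ft_force: [1.0, 1.9, 8.5]
finger_gap: 0.0207
grip_force: 50.0
```

```bash
python3 -c "
from h import *
print(env.observe()['joint_positions'])
S=cams.grab_frame('scene');T=cams.grab_frame('top')
for f in(T,S):
  for d in cams.spot_point('ribbon_box',f)+cams.spot_point('plain_box_a',f): print(d['p'],onz(f,d['location'],.066)[:2])"
```

```text
[ 0.65333881  0.20900099 -0.67230712  1.90265071  0.1477734   1.07464621
 -0.88121449]
0.38 [0.48562331 0.02119826]
0.95 [ 0.51056717 -0.20117306]
0.94 [0.62007963 0.05623086]
0.72 [0.53507276 0.09186625]
0.59 [ 0.57434982 -0.02950448]
0.89 [0.48874919 0.01373599]
0.85 [0.54034214 0.09659021]
0.68 [0.62666977 0.05861575]
0.63 [ 0.482935   -0.15146509]
```

carry_out --translation '[[0.2,-2.2,0],[0.1,-4.3,0],[0,-6.5,0],[0.1,-8.65,0],[0.1,-8.65,0],[0.1,-8.65,0],[0.1,-8.65,0],[0.1,-8.65,0],[0,-6.5,0],[0,-4.3,0],[0,-2.2,0],[0,0,0]]' --twist '[[0,0,1],[0,0,2],[0,0,3],[0,0,4],[0,0,4],[0,0,4],[0,0,4],[0,0,4],[0,0,3],[0,0,2],[0,0,1],[0,0,0]]' --jaw '[0,0,0,0,0,0,0,0,0,0,0,0]'

```text
time: 18.2
eef_pos: [0.4378, 0.0057, 0.1185]
orientation: [[0.978, 0.208, 0.004], [0.208, -0.978, -0.0], [0.004, 0.001, -1.0]]
ft_force: [-0.1, 0.1, 10.9]
finger_gap: 0.0209
grip_force: 50.2
```

```bash
cat > look2.py <<'E'
from h import *
import sys
print(env.observe()['joint_positions'])
S=cams.grab_frame('scene');T=cams.grab_frame('top')
for f in(T,S):
  for d in cams.spot_point('ribbon_box',f)+cams.spot_point('plain_box_a',f): print(round(d['p'],2),onz(f,d['location'],.066)[:2])
a=cv2.resize(T["pixels"][150:245,235:335],None,fx=4,fy=4,interpolation=cv2.INTER_CUBIC);s=cv2.resize(S["pixels"][195:290,240:335],None,fx=4,fy=4,interpolation=cv2.INTER_CUBIC)
cv2.imwrite(sys.argv[1],np.hstack([a,s]))
E
python3 look2.py pics/t1.png
```

```text
[ 0.55010817  0.1206084  -0.67032959  1.98772396  0.08695902  1.05709204
 -1.52081623]
0.43 [0.48472195 0.05423307]
0.86 [0.63239075 0.02779475]
0.81 [0.56966881 0.11068975]
0.73 [ 0.51055592 -0.20052592]
0.67 [ 0.54272319 -0.0307864 ]
0.81 [0.48909188 0.04921332]
0.97 [0.61609659 0.02289496]
0.75 [ 0.47656905 -0.14924773]
0.63 [0.57844493 0.09528452]
0.58 [ 0.54145881 -0.03202917]
```

View pics/t1.png

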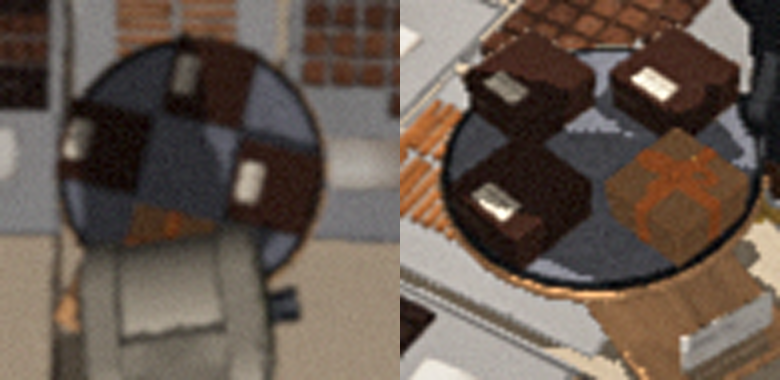

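carry_out --translation '[[0.2,-2.2,0],[0.1,-4.3,0],[0.1,-6.5,0],[0,-6.5,0],[0,-4.3,0],[0,0,0],[0,0,0]]' --twist '[[0,0,1],[0,0,2],[0,0,3],[0,0,3],[0,0,2],[0,0,0],[0,0,0]]' --jaw '[0,0,0,0,0,0,0]'

```text
time: 19.2
eef_pos: [0.4347, 0.0293, 0.1185]
orientation: [[1.0, 0.018, 0.003], [0.018, -1.0, -0.0], [0.003, 0.0, -1.0]]
ft_force: [-2.5, 0.9, 13.6]
finger_gap: 0.0208
grip_force: 50.5
```

```bash
python3 look2.py pics/t2.png; python3 - <<'E'
from h import *
import cv2
# overlay: predicted box footprint/top at front for 154.5 deg and radial line, on the last scene frame
S=cams.grab_frame('scene');c=np.array([.5565,.0342]);s=5;x0,y0=250,205
im=cv2.resize(S["pixels"][205:305,250:350],None,fx=s,fy=s,interpolation=cv2.INTER_CUBIC)
P=lambda p:tuple(int(v) for v in ((proj(S,p)-[x0,y0]+.5)*s))
a=np.radians(154.5);u=np.array([np.cos(a),np.sin(a)]);v=np.array([-u[1],u[0]])
q=[P((*(c+.07*u+i*.0335*u+j*.0335*v),.1)) for i,j in((1,1),(1,-1),(-1,-1),(-1,1))]
cv2.polylines(im,[np.array(q)],True,(255,255,0),1)
q=[P((*(c+.15*u+j*.034*v),.062)) for j in(-1,1)];cv2.line(im,q[0],q[1],(0,255,0),1)
b=[P((*(c+i*u+j*.0525*v),.012)) for i,j in((.12,1),(.165,1),(.165,-1),(.12,-1))];cv2.polylines(im,[np.array(b)],False,(0,0,255),1)
cv2.imwrite("pics/ov.png",im)
E
```

```text
[ 0.50347344  0.11670974 -0.67702991  1.9918041   0.08483698  1.05730499
 -1.76495589]
0.92 [0.62849629 0.00518518]
0.78 [ 0.52417983 -0.03115654]
0.77 [ 0.50718679 -0.21188833]
0.66 [0.58257728 0.10191426]
0.68 [0.49528029 0.05507964]
0.29 [0.49958836 0.05055087]
0.95 [0.60441296 0.01841267]
0.9 [0.59074718 0.09918988]
0.78 [ 0.48031426 -0.149545  ]
0.73 [ 0.52059409 -0.02420954]
```

View pics/ov.png

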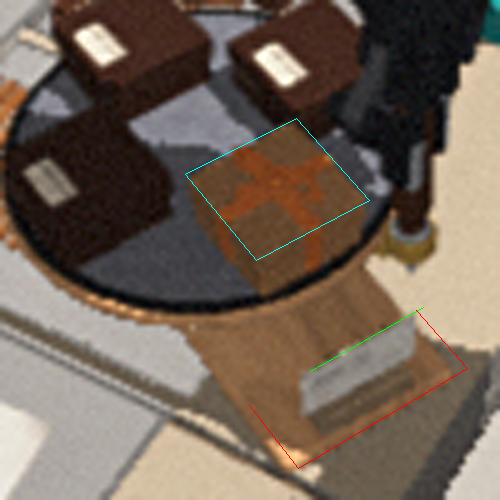

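carry_out --translation '[[-0.2,-1.1,-0.3],[0,-1.1,0],[0,0,0],[0,0,0],[0,0,0],[0,0,0],[0,0,0],[0,0,0],[0,0,0],[0,0,0]]' --twist '[[0,0,0.5],[0,0,0.5],[0,0,0],[0,0,0],[0,0,0],[0,0,0],[0,0,0],[0,0,0],[0,0,0],[0,0,0]]' --jaw '[0,0,0,0,0,0,0,0,0,0]'

```text
time: 20.55
eef_pos: [0.4345, 0.0313, 0.1186]
orientation: [[1.0, -0.0, 0.003], [-0.0, -1.0, -0.0], [0.003, 0.0, -1.0]]
ft_force: [-0.6, 0.8, 10.7]
finger_gap: 0.0205
grip_force: 50.2
```

```bash
python3 -c "
from h import *
s=env.observe();print(s['qd'],s['eef_pos'],s['ft_force'])
print(env.sign_off())"
```

```text
[ 0.00151743 -0.0005305  -0.00054601 -0.00028258  0.00023201 -0.00110748
 -0.00172967] [0.43445432 0.03130832 0.11857939] [-0.55213809  0.77463009 10.73492086]
the job is handed in; nothing more can be done
None
```

I handed the job in at about 20.6 s of the 61 s; no verdict came back. The pin was seated in the eyelet and still gripped at about 50 N, the arm was still, and by my camera estimate the ribboned box was about 2–3 mm off the line to the price card.

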